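# Change the vial chiller to its standby feed and pull the spent fuse

### The arm

A 6-joint arm with a two-finger parallel gripper is mounted at the origin on the work surface. World frame = base frame: x ahead of the robot, y to its left, z up, the work surface at z = 0. Lengths are in m, angles in degrees, forces in N, time in s.
With the tool pointing down it reaches from about 0.35 to 0.975 m from the base axis. Payload 17.4 kg.
Tool frame: the origin (TCP) lies midway between the tips of the shut fingers; the grasp point (between the pads) lies 19 mm behind it; z points along the fingers, y is the line along which they close (so a half turn about z gives the same grasp; the last joint's range is limited). The gripper opens to 85 mm and grips with 20 to 120 N. Pads are 22 mm wide; open, the fingers measure 114 mm over their backs; the gripper's body (76 mm by 85 mm) begins 54 mm behind the grasp point. The pads swing forward as they close: fully open they stand 13 mm farther back than shut.
Start: joints at [62.235, 6.646, 82.598, -0, 90.757, -2.166], TCP at [0.292, 0.609, 0.231] pointing down, gripper open.
Joint ranges: [-162.19, 162.19], [-47.58, 125.68], [4.15, 143.07], [-65.23, 245.23], [0.69, 171.88], [-170.13, 170.13]. Speed limits (degrees/s): [108.29, 108.29, 127.2, 180, 180, 180].

### API

Orientations are given as [roll, pitch, yaw] about the fixed x, y, z axes, in that order (R = Rz(yaw) Ry(pitch) Rx(roll)).
In Python, from plant import sense, cams, ticket gives the robot as it stands.
- The arm moves only by the shell command python3 -m handwheel 'ROWS' [OPENING]. ROWS is a JSON object of lists of equal length, an entry for each row: "offset": the shift along the tool's x, y, z as a fraction of full scale, a list of three; "turn": the turn about the tool's z as a fraction of full scale. A call has 1 to 20 rows; each row is the pose to reach, as a shift and turn from the pose commanded when the call began, along the tool's axes at that moment; what a row does not reach only later rows make up. Full scale, the value 1, is 8 cm for a shift and pi/2 rad for a turn. A row lasts 1/8 s, in which the tool goes at most 62.5 mm and 10.7 degrees, less where a joint would pass 70% of its speed; a pose out of reach is approached as far as the arm can. A call with a number of a shift or a turn outside -1 to 1 is refused whole. A call with a gripper value outside its range is refused whole. OPENING is the opening, from -1 (shut) to 1 (fully open), set as the call begins (- or left out, the last holds). The fingers move at their own pace and stop on an object; the grip force is fixed at half the most. Time passes only in rows, so rows that repeat a pose let the fingers close. It gives the time, the measured TCP pose, the force, the opening and the grip force at its end, in the units of the state.
- sense(): the state, without advancing time (a new reading comes with each control period).
- cams.get_image(name): name is "scene" or "top" or "wrist"; returns (picture, depth): 480x640x3 uint8, red, green, blue; 480x640 float32, m along the optical axis (not along the pixel's ray), 0 where there is no reading.
- cams.camera_params(name): a dict with "vfov" (degrees; the focal length in pixels is half the picture's height over the tangent of half this angle, whatever the lens; pixels are square), "cx", "cy" (the principal point, pixels), "eye" and "attitude" of the camera in the world; the wrist camera has in their place "tool_from_camera" (4x4, takes a point from camera to tool coordinates, whose origin is the TCP and whose axes are the flange's). Camera axes: x right, y up, looking along -z (the intrinsics and any distortion apply to the point x, -y, -z); pixel columns grow to the right and rows downward; lengths in m; the calibration is good to about 2 mm. A picture is of the moment at which its call begins: read the wrist's pose just before it. camera_params takes no time and is no camera call.
- ticket.job_done(): hands the job in; it is judged then, once.
The state is a dict: "clock": time; "joint_pos": joint angles; "qvel": joint speeds; "joint_torque": joint torques, N m; "position": TCP position; "tcp_rot": TCP orientation; "force": force on the tool from outside, world axes, zero at the start; "wrist_torque": the same for the moment, N m; "finger_gap": opening from 0.0 (shut) to 1.0 (fully open); "gripper_force": force on a finger pad.
Only numpy, scipy, OpenCV 4.12 (cv2) and the standard library are available. Lean on these libraries where they do the work, as an engineer would, in place of code of your own. Each camera call takes 0.05 s, during which the arm holds its last target. There are 200 camera calls.

### The job

The vial chiller's amber feed has blown its fuse: swing the red changeover handle up to its upright centre-off position, wait there for about two seconds, then swing it fully over to the green side. Then pull only the red-capped fuse straight up out of the clip strip, keep it upright, stand it on the black rubber pad and let go, take it again across its two broad faces, and stand it crosswise and fully down in any bay of the yellow holder. Leave the blue-capped fuses seated and the vials, dish and spatula alone.

Things in the scene. Friction and masses are not known exactly. Their poses are not given: they have to be found in the camera images.
- switch_box: Grey enclosure of the changeover switch, 120 (x) x 190 (y) x 53 mm high, fixed, turned up to 0.3 rad. Origin: centre of its underside. Green markers lie at its -y end, orange (amber) ones at its +y end, a black mark in the middle. On it stands a bail handle: a round red crossbar carried by two flat copper arms.
- changeover (a joint): Handle angle (rad) about the box's own x axis, 65 mm above the table over the box's centre. 0 = upright = centre off; about -0.6 = leaning to the +y end (orange, the start); +0.6 = leaning to the -y end (green); stops at +-0.62. Detents hold it at -0.6, 0 and 0.6 and draw it in from about 0.2 rad away. Moving it takes 5 to 15 N at the bar.
- bail_grip (a point): Middle of the red crossbar: a round bar, 20 mm in diameter, 84 mm long, parallel to the box's x axis, 90 mm from the hinge axis. The copper arms (6 mm thick, 16 mm wide) join it 39 mm either side of this point; the 72 mm between them is free for fingers. The bar may turn in the grip. The point's x is the box's x; its y and z lean with the handle.
- clip_strip: Dark strip, 90 (x) x 150 (y) mm, fixed, turned up to 0.25 rad; origin: centre of its underside. Four places along its y at -48, -16, 16, 48 mm; the fuses stand on its 10 mm plate. At each place a pair of sprung copper jaws (tops 30 mm above the table, to 41 mm either side in x) snaps over the foot: pulling straight up takes about 6 to 12 N over the first 5 mm, then the fuse is free.
- spent_fuse: Upright fuse with a RED cap, about 80 g, in one of the strip's places, its x along the strip's x. Origin: centre of its underside. Copper foot 36 (x) x 20 (y) mm up to 6 mm, waist 28 x 16 up to 24, body 44 x 20 up to 72 (red from 52). In the strip the next fuse is 12 mm away in y, so only its narrow end faces (44 mm apart in x) can be held; its broad faces are 20 mm apart in y.
- fuse_a: Good fuse of the same shape with a blue cap, in the clip strip. Must stay.
- fuse_b: Good fuse like fuse_a. Must stay.
- fuse_c: Good fuse like fuse_a. Must stay.
- pad: Black rubber pad on the table, 120 x 120 x 4 mm, fixed. Origin: centre of its underside.
- holder: Yellow holder, 64 (x) x 135 (y) mm, fixed, turned up to 0.3 rad; origin: centre of its underside. Floor 5 mm thick; walls along y, 54 mm apart inside, 66 mm high. Black dividers, 3 mm thick, 20 mm high, make three bays at y = -44, 0, 44 mm, each 41 (y) x 54 (x) mm. A fuse fits with its length along x; at its narrow ends there is no room for fingers: hold its broad faces, fingers between the walls.
- dish: Shallow glass dish, 100 mm across, 15 mm high, with two vials in it; bystander. Origin: centre of its underside.
- vial_amber: Capped amber vial in the dish, 24 mm across, 46 mm high; bystander. Origin: underside.
- vial_green: Capped green vial in the dish, like vial_amber; bystander.
- vial_lone: Capped amber vial standing on the table, like vial_amber; bystander.
- spatula: Flat steel lab spatula lying on the table, 130 mm long, 4 mm thick; bystander. Origin: middle of its underside.
Things that resemble listed ones, but are neither listed nor needed, are in the scene too. What is shaped like the switch_box but purple is not meant.

How it is judged (in metres and radians):
On the way, in this order (a step that is already met when the one before it is completed fails the run):
1. The handle stands at centre off (within 0.15 rad of upright) for a full second (value of joint changeover between -0.15 and 0.15 rad), for 1 s.
2. The handle is fully over on the green side (value of joint changeover above 0.5 rad), for 0.2 s.
3. The red-capped fuse is pulled clear of the clip strip (z of spent_fuse in the frame of clip_strip above 0.03 m), for 0.05 s.
4. The red-capped fuse stands on the rubber pad, let go (x of spent_fuse in the frame of pad between -0.062 and 0.062 m and y of spent_fuse in the frame of pad between -0.062 and 0.062 m and z of spent_fuse in the frame of pad below 0.008 m and angle between spent_fuse's own z axis and vertical below 0.12 rad and linear speed of spent_fuse below 0.02 m/s and contact force between the fingers and spent_fuse below 0.1 N), for 0.1 s.
At the end, for the whole second after the job is handed in: Handle on the green side (over 0.5 rad); red-capped fuse released, at rest, upright (0.12 rad) and crosswise (0.45 rad) on a bay floor of the holder (underside 2 to 9 mm up, within 9 mm of the lane's middle line, 60 mm along it of its centre); blue-capped fuses within 12 mm of their starts (value of joint changeover above 0.5 rad and angle between spent_fuse's own z axis and vertical below 0.12 rad and x of spent_fuse in the frame of holder between -0.009 and 0.009 m and y of spent_fuse in the frame of holder between -0.06 and 0.06 m and z of spent_fuse in the frame of holder between 0.002 and 0.009 m and angle between the x axis of spent_fuse and the x axis of holder, either way round below 0.45 rad and contact force between the fingers and spent_fuse below 0.1 N and linear speed of spent_fuse below 0.02 m/s and distance of each of fuse_a, fuse_b, fuse_c from where it was at the start of the episode below 0.012 m); the robot touches nothing.
It fails at once if A blue-capped fuse is pulled out or shifted (over 12 mm) (distance of any of fuse_a, fuse_b, fuse_c from where it was at the start of the episode above 0.012 m).
It fails at once if A vial, the dish or the spatula is moved over 30 mm (distance of any of dish, vial_amber, vial_green, vial_lone, spatula from where it was at the start of the episode above 0.03 m).
It fails at once if The spent fuse is tipped over 0.6 rad (angle between spent_fuse's own z axis and vertical above 0.6 rad).
It also fails if it takes over 64 s, if anything falls off the work surface, if the arm or the gripper's body presses on something with over 40 N, if the wrist force passes 120 N, or if a joint passes its speed limit or range.

## Working session

There is one attempt and no reset: what is moved stays moved. The work goes in short steps, Python scripts to look and compute and a shell command to move; the robot and the scene stay as the last step left them, time stands still between calls to the robot, and variables do not carry over. Pictures are saved under pics/ and viewed, at most 10 in all, crops included, and the job is handed in when it is done.

```bash
ls; mkdir -p pics
cat > h.py <<'E'
import numpy as np, cv2
from plant import sense, cams, ticket
from scipy.spatial.transform import Rotation as R
E
python3 - <<'E'
from h import *
print(sense())
for n in("top","scene","wrist"):
    p=cams.camera_params(n);print(n,p)
for n in("top","scene"):
    im,d=cams.get_image(n);np.savez(f"{n}.npz",im=im,d=d);cv2.imwrite(f"pics/{n}0.png",im[...,::-1])
E
```

```text
pics
{'clock': 0.0, 'joint_pos': array([ 6.22345765e+01,  6.67387620e+00,  8.26355255e+01,  9.71113635e-04,
        9.07582976e+01, -2.16588266e+00]), 'qvel': array([-0.07183395,  0.02770505,  0.01717029,  0.03014724,  0.09953819,
        0.02979103]), 'joint_torque': array([-3.44888969e-03, -7.31987643e+01, -6.32478833e+01, -1.62128490e-04,
        6.54659336e-03, -7.88454827e-05]), 'position': array([0.29156507, 0.60856107, 0.2305675 ]), 'tcp_rot': array([-1.79932386e+02, -3.52889331e-03,  1.54400469e+02]), 'force': array([-0.29619081,  0.03980274,  0.10171133]), 'wrist_torque': array([-0.03240037,  0.01528512, -0.05854104]), 'gripper_force': 0.0, 'finger_gap': 1.0002438390761634}
top {'vfov': 46.16415805366809, 'cx': 311.6830695150245, 'cy': 237.499209782113, 'eye': array([0.34315957, 0.01416655, 1.08667244]), 'attitude': array([  8.53982804,  -0.85790137, -89.76773443])}
scene {'vfov': 47.51852489396489, 'cx': 320.1775845207575, 'cy': 239.46145430857237, 'eye': array([1.11522682, 0.19051078, 0.82793483]), 'attitude': array([ 42.48380843,   1.0989697 , 103.39881367])}
wrist {'vfov': 68.33132231494834, 'cx': 315.99960881665237, 'cy': 237.51213800769938, 'tool_from_camera': array([[ 1.04300237e-03,  9.58565605e-01,  2.84869958e-01,
         7.21803812e-02],
       [ 9.99999433e-01, -1.06073878e-03, -9.20211734e-05,
         4.81834730e-04],
       [ 2.13964279e-04,  2.84869892e-01, -9.58566168e-01,
        -1.42294801e-01],
       [ 0.00000000e+00,  0.00000000e+00,  0.00000000e+00,
         1.00000000e+00]])}
```

View pics/top0.png

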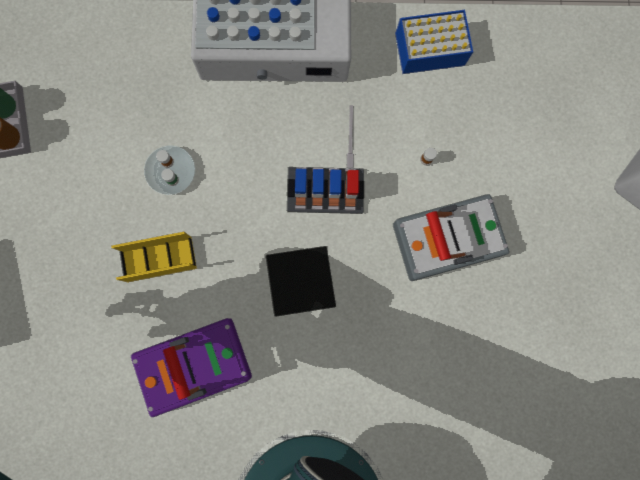

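View pics/scene0.png

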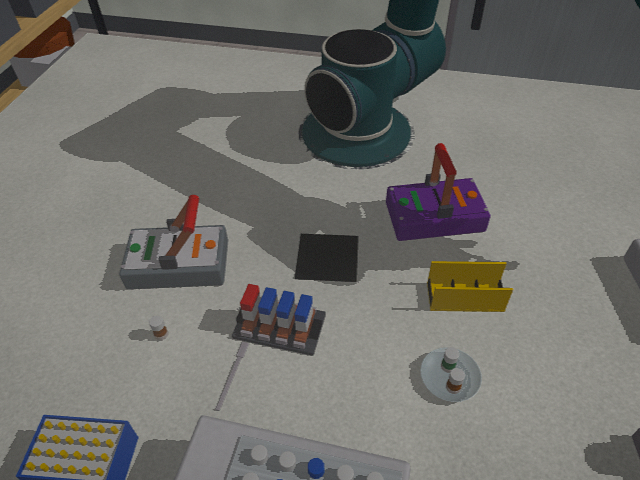

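The top view (up = +x, right = −y) shows the grey switch box at (452,237) with its red bar at (437,235). The strip is at (326,190), with the red fuse rightmost at (352,185). The pad is at (300,281), the yellow holder at (155,257) and a purple decoy at (190,367).

```bash
cat >> h.py <<'E'
def cloud(n,d,p=None,pose=None):
    p=p or cams.camera_params(n); f=240/np.tan(np.radians(p["vfov"]/2))
    v,u=np.mgrid[0:480,0:640]
    c=np.stack([(u-p["cx"])/f*d,-(v-p["cy"])/f*d,-d],-1)
    if "eye" in p: w=c@R.from_euler("xyz",p["attitude"],degrees=True).as_matrix().T+p["eye"]
    else:
        T=p["tool_from_camera"]; t=c@T[:3,:3].T+T[:3,3]
        w=t@R.from_euler("xyz",pose["tcp_rot"],degrees=True).as_matrix().T+pose["position"]
    w[d<=0]=np.nan
    return w
def rect(m,w,name):
    m=m&np.isfinite(w[...,2]); P=w[m]
    r=cv2.minAreaRect((P[:,:2]*1000).astype(np.float32))
    print(name,m.sum(),"rect c",np.round(r[0],1),"sz",np.round(r[1],1),"ang",round(r[2],1),"mean",np.round(P.mean(0)*1000,1),"z5-95",np.round(np.percentile(P[:,2],[5,50,95])*1000,1))
    return P
E
cat > m.py <<'E'
from h import *
for n,B in (("top",dict(box=(385,190,515,285),strip=(280,160,372,220),pad=(260,240,340,320),holder=(105,225,205,285),dish=(140,140,205,200),vial=(415,140,445,170),barbox=(385,190,515,285))),):
    z=np.load(n+".npz");im=z["im"].astype(int);w=cloud(n,z["d"])
    hsv=cv2.cvtColor(z["im"],cv2.COLOR_RGB2HSV).astype(int);H,S,V=[hsv[...,i] for i in range(3)]
    v,u=np.mgrid[0:480,0:640]
    def b(k): x0,y0,x1,y1=B[k]; return (u>=x0)&(u<x1)&(v>=y0)&(v<y1)
    Z=w[...,2]
    t=(u>200)&(u<260)&(v>170)&(v<300);print("table",np.nanpercentile(Z[t],[5,50,95]))
    red=((H<6)|(H>174))&(S>150)&(V>90)
    rect(b("box")&(Z>.042)&(Z<.06),w,"boxtop")
    rect(b("box")&(Z>.03),w,"box>30")
    rect(b("box")&red,w,"bar")
    rect(b("box")&(H>50)&(H<85)&(S>100),w,"green")
    rect(b("box")&(H>8)&(H<20)&(S>150)&(Z<.06),w,"orange")
    rect(b("strip")&(Z>.005)&(Z<.02),w,"stripplate")
    rect(b("strip")&(Z>.06)&red,w,"red top")
    rect(b("strip")&(Z>.06)&(H>100)&(H<130)&(S>120),w,"blue tops")
    rect(b("strip")&(Z>.06),w,"alltops")
    rect(b("pad")&(V<45),w,"pad")
    rect(b("holder")&(H>18)&(H<35)&(S>120),w,"holder yellow")
    rect(b("holder")&(Z>.058),w,"holder wall tops")
    rect(b("holder")&(Z>.0)&(Z<.012)&(S>120),w,"holder floor")
    rect(b("dish")&(Z>.006),w,"dish")
    rect(b("vial")&(Z>.02),w,"vial")
E
python3 m.py
```

```text
table [-0.00343343 -0.00019429  0.0031501 ]
boxtop 5381 rect c [ 504.3 -263.7] sz [120.1 191. ] ang 15.8 mean [ 502.1 -264.    52.5] z5-95 [47.2 52.8 57.1]
box>30 6431 rect c [ 504.5 -264.3] sz [120.2 192.2] ang 15.8 mean [ 500.5 -257.8   62.7] z5-95 [ 46.7  53.3 146.8]
bar 518 rect c [ 489.6 -214.1] sz [82.9 19. ] ang 16.9 mean [ 489.1 -213.   147.2] z5-95 [142.3 147.4 151. ]
green 252 rect c [ 520.3 -322.4] sz [57.8 41.7] ang 15.3 mean [ 518.5 -315.6   56.1] z5-95 [52.9 56.  59.4]
orange 245 rect c [ 488.  -206.2] sz [58.2 42.4] ang 15.0 mean [ 489.8 -214.3   55.6] z5-95 [52.5 55.6 59.1]
stripplate 1307 rect c [601.6 -30.1] sz [114.7 178.8] ang 3.1 mean [593.  -26.4  11. ] z5-95 [ 6.5 10.4 18.9]
red top 268 rect c [598.8 -74.6] sz [20.1 42.8] ang 87.9 mean [598.3 -74.2  81.5] z5-95 [75.9 82.1 85.2]
blue tops 795 rect c [600.1 -10.5] sz [83.3 44. ] ang 88.9 mean [598.9 -10.7  81.6] z5-95 [77.1 82.  84.8]
alltops 1118 rect c [600.3 -26.9] sz [116.   44.9] ang 88.9 mean [598.1 -26.8  80.9] z5-95 [70.2 81.9 84.9]
pad 3730 rect c [422.4  20.1] sz [118.4 117.5] ang 9.1 mean [421.8  20.2   3.9] z5-95 [0.7 3.9 7.1]
holder yellow 2662 rect c [462.3 293.1] sz [ 64.6 135.3] ang 11.6 mean [465.3 293.3  22.7] z5-95 [ 1.9  7.6 66.4]
holder wall tops 497 rect c [462.4 293.2] sz [ 64.7 135.3] ang 11.7 mean [462.7 292.9  64.8] z5-95 [59.9 64.9 68.4]
holder floor 1504 rect c [460.6 292.2] sz [ 61.4 133.1] ang 12.2 mean [466.2 296.2   4.9] z5-95 [1.5 4.8 8.9]
dish 1316 rect c [636.7 278.3] sz [98.6 98.9] ang 58.2 mean [637.  278.9  19.5] z5-95 [ 6.5 12.9 49.9]
vial 154 rect c [ 664.8 -227.7] sz [22.9 22.9] ang 27.2 mean [ 662.9 -226.1   42.3] z5-95 [22.7 45.  48.7]
```

Every measured size and height agrees with the spec: box 120×191 mm, bar height about 149 mm, fuse tops about 82 mm, holder 64.6×135.3 mm. Next I travel towards the handle.

```bash
cat > go.py <<'E'
# usage: go.py x y z yaw  -> remaining shift/turn in full-scale units
import sys; from h import *
s=sense(); t=np.array([float(a) for a in sys.argv[1:4]]); M=R.from_euler("xyz",s["tcp_rot"],degrees=True).as_matrix()
o=M.T@(t-s["position"])/.08
dy=(s["tcp_rot"][2]-float(sys.argv[4])+180)%360-180
print("clk",round(s["clock"],2),"pos",s["position"].round(4),"yaw",s["tcp_rot"][2].round(2),"off",o.round(3),"turn",round(dy/90,3),"F",s["force"].round(1),"gap",round(s["finger_gap"],3))
E
python3 -m handwheel '{"offset":[[-0.42,-0.5,0],[-0.84,-1,0]],"turn":[0,0]}' 0.06
python3 go.py 0.4905 -0.215 0.2 15.8
```

```text
clock: 0.35
position: [0.3176, 0.5064, 0.2305]
tcp_rot: [-179.9, -0.0, 154.5]
force: [0.8, -0.3, 0.7]
finger_gap: 0.604
gripper_force: 0.0
clk 0.35 pos [0.3176 0.5064 0.2305] yaw 154.45 off [-5.839 -7.203  0.389] turn 1.541 F [ 0.8 -0.3  0.7] gap 0.604
```

```bash
python3 -m handwheel '{"offset":[[-0.42,-0.5,0],[-0.84,-1,0]],"turn":[0,0]}' >/dev/null
python3 -m handwheel '{"offset":[[-0.42,-0.5,0],[-0.84,-1,0]],"turn":[0,0]}' >/dev/null
python3 -m handwheel '{"offset":[[-0.42,-0.5,0],[-0.84,-1,0]],"turn":[0,0]}' >/dev/null
python3 -m handwheel '{"offset":[[-0.42,-0.5,0],[-0.84,-1,0]],"turn":[0,0]}' >/dev/null
python3 -m handwheel '{"offset":[[-0.42,-0.5,0],[-0.84,-1,0]],"turn":[0,0]}' >/dev/null
python3 -m handwheel '{"offset":[[-0.1,-0.12,0],[-0.2,-0.24,0],[-0.36,-0.42,0],[-0.48,-0.57,0],[-0.6,-0.72,0],[-0.72,-0.86,0],[-0.84,-1,0],[-0.84,-1,0]],"turn":[0.11,0.22,0.33,0.44,0.55,0.66,0.77,0.77]}' >/dev/null
python3 go.py 0.4905 -0.215 0.2 15.8
```

```text
clk 2.6 pos [ 0.4738 -0.1     0.2309] yaw 85.09 off [-1.414  0.331  0.386] turn 0.77 F [0.4 0.1 0.3] gap 0.532
```

```bash
python3 -m handwheel '{"offset":[[-0.14,0,0],[-0.28,0.1,0],[-0.42,0.2,0],[-0.56,0.3,0],[-0.7,0.33,0],[-0.85,0.33,0],[-1,0.33,0],[-1,0.33,0]],"turn":[0.11,0.22,0.33,0.44,0.55,0.66,0.77,0.77]}' >/dev/null
python3 go.py 0.4905 -0.215 0.12 15.8
```

```text
clk 3.6 pos [ 0.4933 -0.1814  0.2311] yaw 16.03 off [-0.149  0.395  1.389] turn 0.003 F [-0.2  0.3  0.2] gap 0.526
```

```bash
python3 -m handwheel '{"offset":[[-0.15,0.39,0],[-0.15,0.39,0.3],[-0.15,0.39,0.6],[-0.15,0.39,0.8],[-0.15,0.39,0.8]],"turn":[0,0,0,0,0]}' >/dev/null
python3 go.py 0.49 -0.2145 0.112 15.8
python3 - <<'E'
from h import *
s=sense();im,d=cams.get_image("scene");cv2.imwrite("pics/s1.png",cv2.resize(im[150:330,80:320],None,fx=2.5,fy=2.5)[...,::-1])
E
```

```text
clk 4.22 pos [ 0.4901 -0.2142  0.1664] yaw 15.99 off [-0.001  0.005  0.68 ] turn 0.002 F [ 0.1 -0.   0.9] gap 0.535
```

View pics/s1.png

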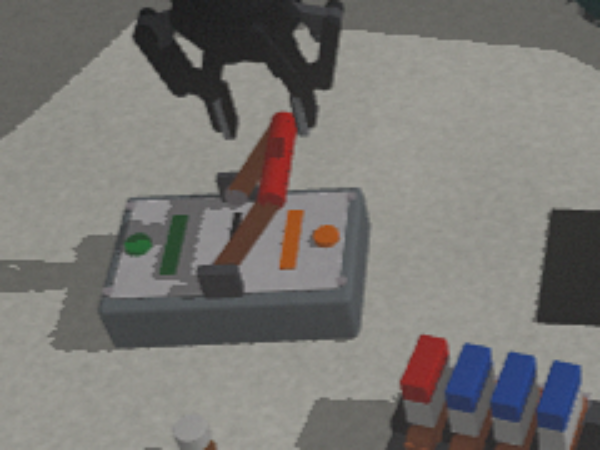

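The crop shows both fingers above and either side of the red bar, whose middle is at about (278,158). Descending.

```bash
python3 -m handwheel '{"offset":[[0,0,0.2],[0,0,0.4],[0,0,0.6],[0,0,0.68],[0,0,0.68]],"turn":[0,0,0,0,0]}'
python3 -m handwheel '{"offset":[[0,0,0],[0,0,0],[0,0,0]],"turn":[0,0,0]}' -0.25
python3 go.py 0.49 -0.2145 0.112 15.8
```

```text
clock: 4.9
position: [0.4902, -0.2147, 0.1124]
tcp_rot: [-180.0, 0.0, 15.8]
force: [0.1, 0.8, 0.2]
finger_gap: 0.532
gripper_force: 0.0
clock: 5.28
position: [0.4905, -0.2148, 0.1132]
tcp_rot: [180.0, -0.0, 15.8]
force: [0.0, 0.5, 0.9]
finger_gap: 0.378
gripper_force: 0.0
clk 5.28 pos [ 0.4905 -0.2148  0.1132] yaw 15.8 off [-0.004 -0.006  0.015] turn -0.0 F [0.  0.5 0.9] gap 0.378
```

```bash
python3 -m handwheel '{"offset":[[0,0.1,-0.05],[0,0.2,-0.1],[0,0.3,-0.14],[0,0.4,-0.17],[0,0.48,-0.19],[0,0.56,-0.2],[0,0.62,-0.2],[0,0.66,-0.2],[0,0.66,-0.2],[0,0.66,-0.2]],"turn":[0,0,0,0,0,0,0,0,0,0]}'
python3 - <<'E'
from h import *
im,d=cams.get_image("top");w=cloud("top",d);hsv=cv2.cvtColor(im,cv2.COLOR_RGB2HSV).astype(int);H,S,V=[hsv[...,i] for i in range(3)]
m=((H<6)|(H>174))&(S>150)&(V>60);m[:,:385]=0;m[:,515:]=0;m[:190]=0;m[285:]=0
rect(m,w,"bar")
im,d=cams.get_image("scene");w=cloud("scene",d);hsv=cv2.cvtColor(im,cv2.COLOR_RGB2HSV).astype(int);H,S,V=[hsv[...,i] for i in range(3)]
m=((H<6)|(H>174))&(S>150)&(V>60);m[:,:110]=0;m[:,235:]=0;m[:150]=0;m[280:]=0
P=rect(m,w,"bar");q=(P-[.5043,-.264,0])@R.from_euler("z",15.8,degrees=True).as_matrix();print(q.mean(0),q.min(0),q.max(0))
cv2.imwrite("pics/s2.png",cv2.resize(im[150:330,80:320],None,fx=2.5,fy=2.5)[...,::-1])
E
```

```text
clock: 6.52
position: [0.5047, -0.2655, 0.1289]
tcp_rot: [-180.0, 0.0, 15.8]
force: [-0.3, -0.5, 0.4]
finger_gap: 0.374
gripper_force: 0.0
bar 61 rect c [ 481.3 -263. ] sz [34.7 18.1] ang 85.5 mean [ 479.2 -272.3  166.5] z5-95 [161.4 165.2 168.8]
bar 287 rect c [ 516.8 -257.2] sz [64.6 18.8] ang 15.6 mean [ 525.1 -254.3  160.3] z5-95 [151.7 161.7 164.5]
[0.02262901 0.00369257 0.1602948 ] [-0.01840236 -0.0063459   0.14572762] [0.04617136 0.01251978 0.16687701]
```

View pics/s2.png

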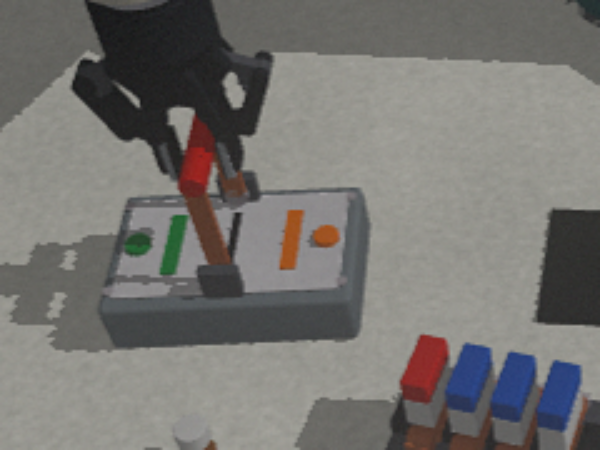

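Handle upright (bar centre about 3 mm from vertical). Wait, then swing to green.

```bash
python3 -m handwheel '{"offset":[[0,0,0],[0,0,0],[0,0,0],[0,0,0],[0,0,0],[0,0,0],[0,0,0],[0,0,0],[0,0,0],[0,0,0],[0,0,0],[0,0,0],[0,0,0],[0,0,0],[0,0,0]],"turn":[0,0,0,0,0,0,0,0,0,0,0,0,0,0,0]}' >/dev/null
python3 -m handwheel '{"offset":[[0,0.1,0],[0,0.2,0.02],[0,0.3,0.05],[0,0.4,0.09],[0,0.5,0.13],[0,0.58,0.17],[0,0.65,0.2],[0,0.69,0.2],[0,0.69,0.2],[0,0.69,0.2]],"turn":[0,0,0,0,0,0,0,0,0,0]}'
python3 -m handwheel '{"offset":[[0,-0.06,0],[0,-0.06,0]],"turn":[0,0]}' 0.1
python3 -m handwheel '{"offset":[[0,0,-0.3],[0,0,-0.6],[0,0,-1],[0,0,-1]],"turn":[0,0,0,0]}' 1
python3 go.py 0.599 -0.0745 0.2 88.7
python3 - <<'E'
from h import *
im,d=cams.get_image("top");w=cloud("top",d);hsv=cv2.cvtColor(im,cv2.COLOR_RGB2HSV).astype(int);H,S,V=[hsv[...,i] for i in range(3)]
im,d=cams.get_image("scene");w=cloud("scene",d);hsv=cv2.cvtColor(im,cv2.COLOR_RGB2HSV).astype(int);H,S,V=[hsv[...,i] for i in range(3)]
m=((H<6)|(H>174))&(S>150)&(V>60);m[:,:100]=0;m[:,235:]=0;m[:150]=0;m[280:]=0
P=rect(m,w,"bar");q=(P-[.5043,-.264,0])@R.from_euler("z",15.8,degrees=True).as_matrix();print(q.mean(0),q.min(0),q.max(0))
E
```

```text
clock: 9.75
position: [0.5198, -0.3187, 0.113]
tcp_rot: [180.0, -0.0, 15.8]
force: [0.3, 0.3, 0.1]
finger_gap: 0.375
gripper_force: 0.4
clock: 10.0
position: [0.5185, -0.3138, 0.1131]
tcp_rot: [180.0, -0.0, 15.8]
force: [0.1, -0.2, 0.1]
finger_gap: 0.549
gripper_force: 0.0
clock: 10.5
position: [0.5192, -0.3145, 0.1958]
tcp_rot: [179.8, -0.2, 15.8]
force: [-0.1, -0.3, -1.0]
finger_gap: 0.996
gripper_force: 0.0
clk 10.5 pos [ 0.5192 -0.3145  0.1958] yaw 15.81 off [ 1.777 -2.615 -0.056] turn -0.81 F [-0.1 -0.3 -1. ] gap 0.996
bar 405 rect c [ 521.8 -309.9] sz [84.4 20.3] ang 16.0 mean [ 525.1 -307.   143.7] z5-95 [137.  144.6 147.6]
[ 0.00833884 -0.04708973  0.14368252] [-0.03784537 -0.05910134  0.12686456] [ 0.04649151 -0.03865589  0.14964129]
```

```bash
python3 -m handwheel '{"offset":[[0.3,-0.5,-0.05],[0.6,-0.9,-0.05]],"turn":[0,0]}' >/dev/null
python3 -m handwheel '{"offset":[[0.3,-0.5,0],[0.6,-0.9,0]],"turn":[0,0]}' >/dev/null
python3 -m handwheel '{"offset":[[0.1,-0.14,0],[0.2,-0.28,0],[0.3,-0.42,0],[0.4,-0.56,0],[0.5,-0.7,0],[0.58,-0.8,0],[0.58,-0.8,0],[0.58,-0.8,0],[0.58,-0.8,0]],"turn":[-0.1,-0.2,-0.3,-0.4,-0.5,-0.6,-0.7,-0.81,-0.81]}' >/dev/null
python3 go.py 0.5993 -0.0745 0.11 88.8
python3 - <<'E'
from h import *
s=sense();im,d=cams.get_image("wrist");w=cloud("wrist",d,pose=s);np.savez("w1.npz",im=im,d=d)
hsv=cv2.cvtColor(im,cv2.COLOR_RGB2HSV).astype(int);H,S,V=[hsv[...,i] for i in range(3)];Z=w[...,2]
rect(((H<6)|(H>174))&(S>150)&(V>60)&(Z>.076),w,"red")
rect((H>100)&(H<130)&(S>120)&(Z>.076)&(Z<.09),w,"blue")
cv2.imwrite("pics/w1.png",im[...,::-1])
E
```

```text
clk 12.22 pos [ 0.5985 -0.0751  0.1957] yaw 88.65 off [0.007 0.012 1.071] turn -0.002 F [-0.   1.   0.2] gap 1.001
red 1483 rect c [600.1 -72.2] sz [19.3 43.4] ang 88.9 mean [600.1 -71.5  81.4] z5-95 [79.4 81.5 82.7]
blue 5390 rect c [600.9  -8.7] sz [83.1 43.7] ang 89.2 mean [601.2  -6.4  81.5] z5-95 [80.1 81.6 82.8]
```

View pics/w1.png

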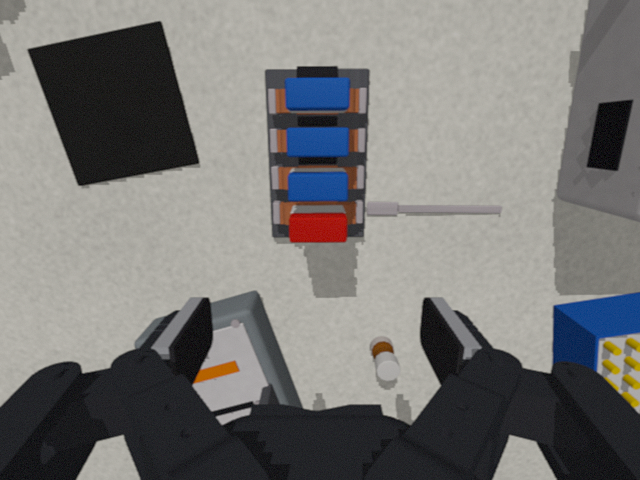

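The wrist view shows the red fuse at (318,228), centred on the grasp axis, with the fingers clear on both sides. Descend and grip.

```bash
python3 -m handwheel '{"offset":[[0.02,0.015,0.3],[0.02,0.015,0.65],[0.02,0.015,1],[0.02,0.015,1]],"turn":[0,0,0,0]}' 1
python3 -m handwheel '{"offset":[[0,0,0.25],[0,0,0.5],[0,0,0.75],[0,0,0.99],[0,0,0.99]],"turn":[0,0,0,0,0]}' 
python3 -m handwheel '{"offset":[[0,0,0],[0,0,0],[0,0,0],[0,0,0],[0,0,0],[0,0,0]],"turn":[0,0,0,0,0,0]}' -1
python3 go.py 0.5997 -0.0735 0.036 88.8
```

```text
clock: 12.78
position: [0.5989, -0.0734, 0.1145]
tcp_rot: [-179.8, -0.0, 88.5]
force: [-0.2, -0.5, 0.0]
finger_gap: 0.999
gripper_force: 0.0
clock: 13.4
position: [0.5992, -0.0735, 0.0357]
tcp_rot: [-179.8, -0.0, 88.7]
force: [-0.2, -0.2, -0.1]
finger_gap: 1.001
gripper_force: 0.0
clock: 14.15
position: [0.6005, -0.0737, 0.0387]
tcp_rot: [179.9, 0.0, 88.7]
force: [-2.6, -0.8, 7.2]
finger_gap: 0.51
gripper_force: 61.1
clk 14.15 pos [ 0.6005 -0.0737  0.0387] yaw 88.7 off [ 0.002 -0.01   0.033] turn -0.001 F [-2.6 -0.8  7.2] gap 0.51
```

```bash
python3 -m handwheel '{"offset":[[0,0,-0.04],[0,0,-0.08],[0,0,-0.12],[0,0,-0.2],[0,0,-0.35],[0,0,-0.6],[0,0,-0.8],[0,0,-1],[0,0,-1]],"turn":[0,0,0,0,0,0,0,0,0]}'
python3 -m handwheel '{"offset":[[0,0,-0.2],[0,0,-0.35],[0,0,-0.35]],"turn":[0,0,0]}'
python3 go.py 0.422 0.020 0.0325 98.8
python3 - <<'E'
from h import *
s=sense();im,d=cams.get_image("wrist");w=cloud("wrist",d,pose=s)
hsv=cv2.cvtColor(im,cv2.COLOR_RGB2HSV).astype(int);H,S,V=[hsv[...,i] for i in range(3)];Z=w[...,2]
rect(((H<6)|(H>174))&(S>150)&(V>60),w,"red");rect((H>100)&(H<130)&(S>120)&(Z>.076)&(Z<.09),w,"blue")
im,d=cams.get_image("scene");cv2.imwrite("pics/s3.png",cv2.resize(im[150:390,160:480],None,fx=2,fy=2)[...,::-1])
E
```

```text
clock: 15.28
position: [0.6007, -0.0737, 0.1195]
tcp_rot: [179.9, 0.0, 88.7]
force: [-0.5, 0.0, -0.4]
finger_gap: 0.508
gripper_force: 62.8
clock: 15.65
position: [0.6005, -0.0737, 0.147]
tcp_rot: [179.9, 0.0, 88.7]
force: [-0.6, 0.1, -1.5]
finger_gap: 0.505
gripper_force: 62.8
clk 15.65 pos [ 0.6005 -0.0737  0.147 ] yaw 88.7 off [ 1.121 -2.26   1.427] turn -0.112 F [-0.6  0.1 -1.5] gap 0.505
red 9871 rect c [591.3 -73.2] sz [23.1 65.3] ang 89.7 mean [601.1 -69.  187.2] z5-95 [175.4 189.6 190.8]
blue 8234 rect c [601.1  -9. ] sz [84.2 44.1] ang 88.8 mean [601.2  -5.8  81.5] z5-95 [80.2 81.6 82.8]
```

View pics/s3.png

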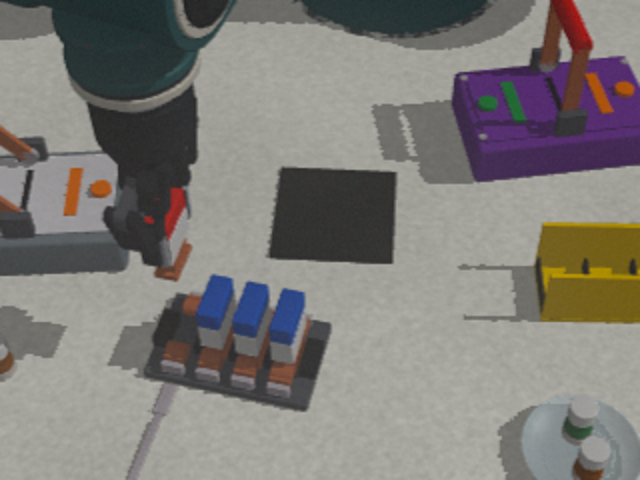

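The fuse is held upright at about (165,235) and the blue fuses are seated. Moving to the pad.

```bash
python3 -m handwheel '{"offset":[[0.15,-0.35,0],[0.37,-0.75,0]],"turn":[0,0]}' >/dev/null
python3 -m handwheel '{"offset":[[0.18,-0.37,0],[0.37,-0.75,0]],"turn":[0,0]}' >/dev/null
python3 -m handwheel '{"offset":[[0.18,-0.37,0.1],[0.3,-0.6,0.2],[0.38,-0.76,0.35],[0.38,-0.76,0.5],[0.38,-0.76,0.5]],"turn":[0,0,0,0,0]}' >/dev/null
python3 go.py 0.422 0.020 0.0335 88.7
```

```text
clk 16.88 pos [0.4213 0.0199 0.1045] yaw 88.69 off [0.002 0.011 0.888] turn -0.0 F [ 0.4 -1.  -0.4] gap 0.505
```

```bash
python3 -m handwheel '{"offset":[[0,0,0.25],[0,0,0.5],[0,0,0.7],[0,0,0.8],[0,0,0.85],[0,0,0.89],[0,0,0.9],[0,0,0.9]],"turn":[0,0,0,0,0,0,0,0]}'
python3 -m handwheel '{"offset":[[0,0,0.02],[0,0,0.02],[0,0,0.02]],"turn":[0,0,0]}'
```

```text
clock: 17.88
position: [0.4215, 0.0201, 0.034]
tcp_rot: [180.0, -0.0, 88.7]
force: [-0.5, -0.9, -0.9]
finger_gap: 0.511
gripper_force: 62.8
clock: 18.25
position: [0.4216, 0.0201, 0.0327]
tcp_rot: [180.0, -0.0, 88.7]
force: [-2.9, 0.0, 5.6]
finger_gap: 0.509
gripper_force: 63.5
```

```bash
python3 -m handwheel '{"offset":[[0,0,0],[0,0,0],[0,0,0],[0,0,0]],"turn":[0,0,0,0]}' 1
python3 -m handwheel '{"offset":[[0,0,-0.15],[0,0,-0.4],[0,0,-0.7],[0,0,-1],[0,0,-1]],"turn":[0,0,0,0,0]}'
python3 -m handwheel '{"offset":[[0,0,-0.2],[0,0,-0.4],[0,0,-0.4],[0,0,-0.4],[0,0,-0.4],[0,0,-0.4],[0,0,-0.4],[0,0,-0.4],[0,0,-0.4],[0,0,-0.4]],"turn":[-0.11,-0.22,-0.33,-0.44,-0.55,-0.66,-0.77,-0.88,-1,-1]}'
python3 - <<'E'
from h import *
for n in("wrist","scene","top"):
    s=sense();im,d=cams.get_image(n);w=cloud(n,d,pose=s)
    hsv=cv2.cvtColor(im,cv2.COLOR_RGB2HSV).astype(int);H,S,V=[hsv[...,i] for i in range(3)];Z=w[...,2]
    near=np.hypot(w[...,0]-.422,w[...,1]-.02)<.05
    m=near&((H<6)|(H>174))&(S>150)&(V>40)&(Z>.07)
    if m.sum()>20: rect(m,w,n)
    cv2.imwrite(f"pics/{n}4.png",im[...,::-1])
E
python3 go.py 0.4215 0.020 0.0325 178.7
```

```text
clock: 18.75
position: [0.4213, 0.0201, 0.0321]
tcp_rot: [-180.0, 0.0, 88.7]
force: [-0.0, -0.4, 1.2]
finger_gap: 1.0
gripper_force: 0.0
clock: 19.38
position: [0.4222, 0.0201, 0.1145]
tcp_rot: [179.8, -0.0, 88.7]
force: [-0.3, -0.3, -0.2]
finger_gap: 1.0
gripper_force: 0.0
clock: 20.62
position: [0.4211, 0.0201, 0.1436]
tcp_rot: [-180.0, -0.0, 178.6]
force: [0.8, 0.9, -0.1]
finger_gap: 0.994
gripper_force: 0.0
wrist 2128 rect c [421.5  20.8] sz [19.9 44.2] ang 88.1 mean [420.3  20.7  75.4] z5-95 [74.  75.5 76.7]
scene 177 rect c [423.6  22.4] sz [20.  45.2] ang 88.9 mean [425.   22.7  74.5] z5-95 [72.  74.6 76.8]
clk 20.77 pos [0.4212 0.0201 0.1439] yaw 178.47 off [-4.000e-03 -1.000e-03  1.392e+00] turn -0.003 F [0.2 0.4 0.8] gap 0.994
```

View pics/wrist4.png

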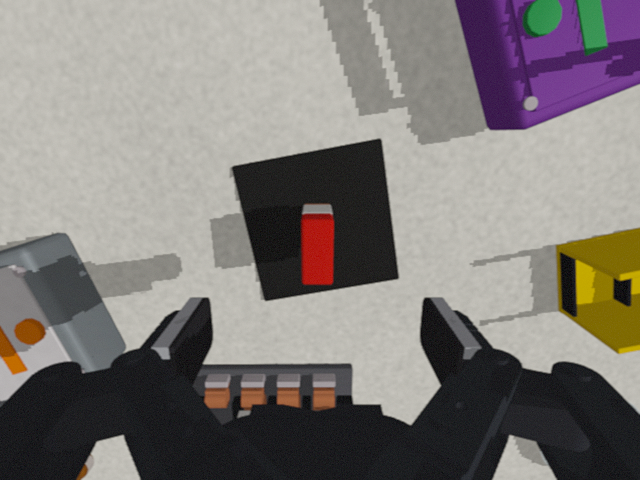

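The fuse stands upright in the middle of the pad at (317,245), released, with its broad faces between the fingers. Regrip.

```bash
python3 -m handwheel '{"offset":[[0,0,0.25],[0,0,0.5],[0,0,0.7],[0,0,0.7]],"turn":[0,0,0,0]}' >/dev/null
python3 -m handwheel '{"offset":[[0,0,0.2],[0,0,0.4],[0,0,0.6],[0,0,0.68],[0,0,0.68]],"turn":[0,0,0,0,0]}' 
python3 -m handwheel '{"offset":[[0,0,0],[0,0,0],[0,0,0],[0,0,0],[0,0,0],[0,0,0],[0,0,0],[0,0,0]],"turn":[0,0,0,0,0,0,0,0]}' -1
python3 -m handwheel '{"offset":[[0,0,-0.1],[0,0,-0.3],[0,0,-0.6],[0,0,-1],[0,0,-1]],"turn":[0,0,0,0,0]}'
python3 -m handwheel '{"offset":[[0,0,-0.2],[0,0,-0.4],[0,0,-0.4]],"turn":[0,0,0]}'
python3 go.py 0.4624 0.2932 0.1 191.7
python3 - <<'E'
from h import *
for n in("wrist","scene"):
    s=sense();im,d=cams.get_image(n);w=cloud(n,d,pose=s)
    hsv=cv2.cvtColor(im,cv2.COLOR_RGB2HSV).astype(int);H,S,V=[hsv[...,i] for i in range(3)];Z=w[...,2]
    near=np.hypot(w[...,0]-.422,w[...,1]-.02)<.06
    m=near&((H<6)|(H>174))&(S>150)&(V>40)
    if m.sum()>20: rect(m&(Z>np.nanpercentile(Z[m],90)-.006),w,n)
    cv2.imwrite(f"pics/{n}5.png",im[...,::-1])
    if n=="wrist":
        y=(H>18)&(H<35)&(S>120)&(V>40)&(Z>.055)&(Z<.08)
        if y.sum()>20: rect(y,w,"wall tops")
E
```

```text
clock: 21.9
position: [0.4212, 0.0201, 0.0333]
tcp_rot: [-180.0, -0.0, 178.7]
force: [0.6, 0.0, 0.1]
finger_gap: 1.0
gripper_force: 0.0
clock: 22.9
position: [0.4215, 0.0201, 0.0339]
tcp_rot: [-180.0, 0.0, 178.7]
force: [-1.1, -0.9, 5.6]
finger_gap: 0.233
gripper_force: 58.8
clock: 23.52
position: [0.4225, 0.0201, 0.117]
tcp_rot: [180.0, 0.3, 178.7]
force: [1.1, -0.2, -0.4]
finger_gap: 0.226
gripper_force: 58.5
clock: 23.9
position: [0.4219, 0.0201, 0.1472]
tcp_rot: [-180.0, 0.1, 178.7]
force: [0.2, 0.1, -1.0]
finger_gap: 0.223
gripper_force: 58.5
clk 23.9 pos [0.4219 0.0201 0.1472] yaw 178.7 off [-0.428  3.425  0.59 ] turn -0.144 F [ 0.2  0.1 -1. ] gap 0.223
wrist 6857 rect c [420.8  20.5] sz [21.  43.1] ang 88.6 mean [418.4  20.5 188.8] z5-95 [186.7 188.8 189.8]
wall tops 947 rect c [472.9 241.4] sz [64.8 27.6] ang 12.1 mean [472.8 237.9  61.7] z5-95 [55.7 62.2 66.1]
scene 165 rect c [424.7  21.1] sz [43.4 19.1] ang 2.4 mean [429.   20.8 186.4] z5-95 [183.6 186.6 188.2]
```

```bash
python3 -m handwheel '{"offset":[[-0.05,0.4,0],[-0.1,0.85,0]],"turn":[-0.07,-0.14]}' >/dev/null
python3 go.py 0.4624 0.2932 0.147 191.7
python3 -m handwheel '{"offset":[[0.05,0.4,0],[0.1,0.85,0]],"turn":[0,0]}' >/dev/null
python3 -m handwheel '{"offset":[[0.05,0.4,0],[0.1,0.85,0]],"turn":[0,0]}' >/dev/null
python3 go.py 0.4624 0.2932 0.147 191.7
```

```text
clk 24.25 pos [0.4307 0.0884 0.1451] yaw -168.57 off [-0.895  2.431 -0.025] turn -0.003 F [ 0.4 -0.4 -1. ] gap 0.224
clk 24.75 pos [0.3879 0.2189 0.145 ] yaw -168.71 off [-1.095  0.728 -0.026] turn -0.005 F [ 0.9  1.3 -1.1] gap 0.228
```

```bash
python3 -m handwheel '{"offset":[[-0.5,0.35,0],[-1,0.72,0],[-1,0.72,0]],"turn":[0,0,0]}' >/dev/null
python3 -m handwheel '{"offset":[[-0.09,0.01,0],[-0.09,0.01,0],[-0.09,0.01,0]],"turn":[0,0,0]}' >/dev/null
python3 go.py 0.4624 0.2932 0.035 191.7
python3 - <<'E'
from h import *
for n in("wrist","scene","top"):
    s=sense();im,d=cams.get_image(n);w=cloud(n,d,pose=s)
    hsv=cv2.cvtColor(im,cv2.COLOR_RGB2HSV).astype(int);H,S,V=[hsv[...,i] for i in range(3)];Z=w[...,2]
    near=np.hypot(w[...,0]-.462,w[...,1]-.293)<.09
    m=near&((H<6)|(H>174))&(S>150)&(V>40)
    if m.sum()>20: rect(m&(Z>np.nanpercentile(Z[m],90)-.006),w,n+" fuse")
    y=near&(H>18)&(H<35)&(S>120)&(V>40)&(Z>.060)&(Z<.075)
    if y.sum()>20: rect(y,w,n+" walls")
    cv2.imwrite(f"pics/{n}6.png",im[...,::-1])
E
```

```text
clk 25.5 pos [0.4624 0.292  0.146 ] yaw -168.73 off [-0.002  0.015  1.388] turn -0.005 F [-0.3  0.8 -0.2] gap 0.228
wrist fuse 6848 rect c [461.8 292.1] sz [43.8 21.1] ang 11.4 mean [459.  291.5 187.6] z5-95 [185.6 187.6 188.6]
wrist walls 2904 rect c [462.2 295.3] sz [ 64.1 134.1] ang 11.5 mean [453.8 294.2  64.9] z5-95 [61.1 65.4 66.6]
scene fuse 191 rect c [465.1 292.5] sz [43.8 19.7] ang 9.9 mean [470.9 294.9 186.7] z5-95 [183.6 186.6 188.9]
scene walls 514 rect c [464.4 296.1] sz [ 67.9 134.4] ang 11.2 mean [468.4 294.1  63.6] z5-95 [60.5 63.7 66.5]
top walls 180 rect c [462.4 292.8] sz [ 64.9 134.6] ang 11.4 mean [457.1 268.7  65.3] z5-95 [61.7 65.4 68.9]
```

View pics/wrist6.png

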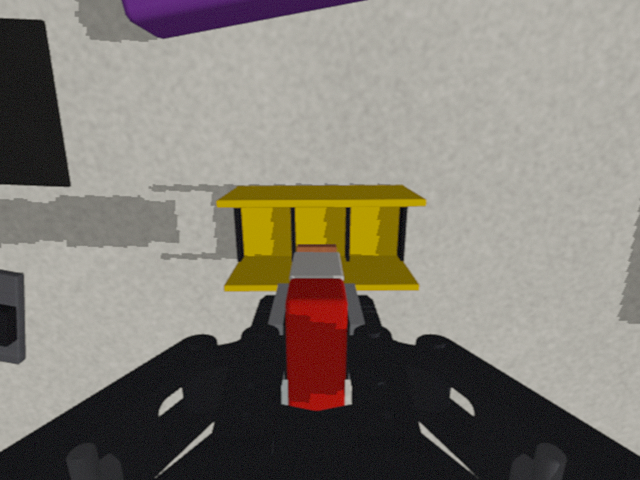

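The wrist view shows the fuse aligned crosswise over the middle bay, with the walls at rows 190–285 and the bay between columns 293 and 348. It needs a shift of about 2 mm along the lane, then down.

```bash
python3 -m handwheel '{"offset":[[0,0.025,0.15],[0,0.025,0.35],[0,0.025,0.55],[0,0.025,0.75],[0,0.025,0.9],[0,0.025,0.9]],"turn":[0,0,0,0,0,0]}'
python3 -m handwheel '{"offset":[[0,0,0.12],[0,0,0.24],[0,0,0.34],[0,0,0.42],[0,0,0.47],[0,0,0.47]],"turn":[0,0,0,0,0,0]}'
python3 go.py 0.462 0.2945 0.034 191.7
```

```text
clock: 26.4
position: [0.4618, 0.2942, 0.0726]
tcp_rot: [-180.0, -0.1, -168.7]
force: [-0.7, -0.4, 0.3]
finger_gap: 0.223
gripper_force: 58.8
clock: 27.15
position: [0.4621, 0.2944, 0.0359]
tcp_rot: [-180.0, -0.0, -168.7]
force: [0.1, 0.5, -1.0]
finger_gap: 0.225
gripper_force: 58.8
clk 27.15 pos [0.4621 0.2944 0.0359] yaw -168.7 off [0.001 0.002 0.023] turn -0.004 F [ 0.1  0.5 -1. ] gap 0.225
```

```bash
python3 -m handwheel '{"offset":[[0,0,0.015],[0,0,0.03],[0,0,0.03],[0,0,0.03]],"turn":[0,0,0,0]}'
```

```text
clock: 27.65
position: [0.4625, 0.2946, 0.0349]
tcp_rot: [180.0, 0.0, -168.7]
force: [-5.3, -1.9, 11.3]
finger_gap: 0.225
gripper_force: 60.2
```

```bash
python3 -m handwheel '{"offset":[[0,0,0],[0,0,0],[0,0,0],[0,0,0]],"turn":[0,0,0,0]}' 0.6
python3 -m handwheel '{"offset":[[0,0,-0.15],[0,0,-0.4],[0,0,-0.7],[0,0,-1],[0,0,-1]],"turn":[0,0,0,0,0]}'
python3 -m handwheel '{"offset":[[0,0,-0.3],[0,0,-0.6],[0,0,-0.6],[0,0,-0.6]],"turn":[0,0,0,0]}'
python3 - <<'E'
from h import *
for n in("wrist","scene","top"):
    s=sense();im,d=cams.get_image(n);w=cloud(n,d,pose=s)
    hsv=cv2.cvtColor(im,cv2.COLOR_RGB2HSV).astype(int);H,S,V=[hsv[...,i] for i in range(3)];Z=w[...,2]
    red=((H<6)|(H>174))&(S>150)&(V>40)
    near=np.hypot(w[...,0]-.462,w[...,1]-.293)<.09
    m=near&red
    if m.sum()>20: rect(m&(Z>.07),w,n+" fuse")
    y=near&(H>18)&(H<35)&(S>120)&(V>40)&(Z>.060)&(Z<.07)
    if y.sum()>20: rect(y,w,n+" walls")
    if n!="wrist":
        b=red&(np.hypot(w[...,0]-.52,w[...,1]+.31)<.08)&(Z>.1); rect(b,w,n+" bar")
        rect((H>100)&(H<130)&(S>120)&(Z>.076)&(Z<.09)&(w[...,0]<.65)&(abs(w[...,1])<.1),w,n+" blue")
    cv2.imwrite(f"pics/{n}7.png",im[...,::-1])
E
```

```text
clock: 28.15
position: [0.4622, 0.2944, 0.0336]
tcp_rot: [-180.0, -0.0, -168.7]
force: [0.3, 0.3, -0.4]
finger_gap: 0.8
gripper_force: 0.0
clock: 28.78
position: [0.4632, 0.295, 0.1171]
tcp_rot: [179.9, 0.2, -168.7]
force: [0.0, -0.8, -0.4]
finger_gap: 0.802
gripper_force: 0.0
clock: 29.28
position: [0.4619, 0.2942, 0.1608]
tcp_rot: [-180.0, -0.1, -168.7]
force: [-0.5, -0.7, -1.0]
finger_gap: 0.798
gripper_force: 0.0
wrist fuse 1724 rect c [462.1 294.7] sz [43.2 18.6] ang 11.9 mean [461.  294.7  76.5] z5-95 [75.1 76.6 77.7]
wrist walls 3098 rect c [462.1 295.4] sz [ 64.2 133.5] ang 12.0 mean [460.5 295.2  65. ] z5-95 [61.3 65.4 66.6]
scene fuse 222 rect c [466.1 295.5] sz [42.4 19.1] ang 10.1 mean [467.6 295.2  75.3] z5-95 [72.2 75.4 77.8]
scene walls 505 rect c [464.6 296.6] sz [ 67.8 133. ] ang 11.0 mean [468.6 294.8  63.7] z5-95 [60.4 63.8 66.6]
scene bar 418 rect c [ 520.8 -310. ] sz [86.  19.7] ang 15.5 mean [ 525.3 -307.1  143.4] z5-95 [136.2 144.4 147.6]
scene blue 793 rect c [602.9  -7.3] sz [85.1 46.3] ang 89.2 mean [604.4  -6.8  80.4] z5-95 [77.7 80.5 82.8]
top walls 169 rect c [462.1 293.1] sz [ 63.8 134.9] ang 11.5 mean [458.5 263.1  65.4] z5-95 [62.  65.5 68.3]
top bar 543 rect c [ 517.9 -313.5] sz [83.2 18.8] ang 15.6 mean [ 517.1 -312.1  146.3] z5-95 [141.  146.8 150.4]
top blue 762 rect c [600.2 -10.5] sz [83.3 44.4] ang 89.1 mean [599.7 -10.9  81.9] z5-95 [78.8 81.9 85.1]
```

View pics/scene7.png

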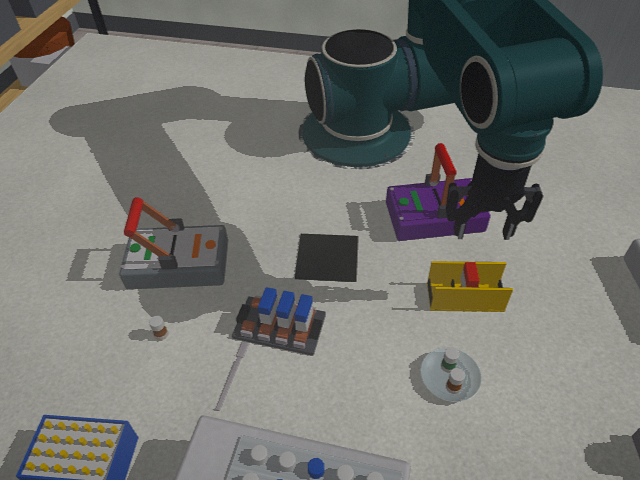

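The picture shows the fuse seated in the middle bay at (471,273), top at 76.6 mm (floor + 72). The handle is over to green at (133,215), the blue fuses haven't moved, and the gripper is clear. Handing in.

```bash
python3 -c "
from plant import ticket
print(ticket.job_done())"
```

```text
the job is handed in; nothing more can be done
None
```

I've handed the job in; no verdict came back. By the final camera measurements, the handle is fully over on green after about two seconds at centre-off. The red fuse went strip, then pad, and now stands upright, crosswise and fully down in the holder's middle bay. The blue fuses and the other items look undisturbed.

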